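# Pin the layers of a carving blank

## Task

Three loose layers of a carving blank lie crooked on the square post of the gluing jig: line up their holes, take the locating pin with the cylindrical wooden knob from the tool rack, and push it down through all three layers and into the hidden bore in the post until the knob sits on the top layer. The bore is covered by the layers and lies off the post's centre, so it has to be felt for with the pin, shifting the layers along with it. Leave the pin upright in place with the three layers lying flat in a stack on the post, and leave the other tools and things on the bench where they are.

Things in the scene. Friction and masses are not known exactly. Their poses are not given: they have to be found in the camera images.
- post: Gluing jig, fixed to the bench: plywood board 110 x 110 x 15 mm with a square wooden post 48 x 48 mm standing in its middle, its flat top 60 mm above the bench. Origin at the centre of the board's underside; x, y along the sides of board and post, z up. Three layers start stacked on the post, 36 mm high in all.
- post_top (a point): Centre of the post's top face, 60 mm above the bench, axes as the post. A vertical round bore, 14.5 mm wide, 38 mm deep, 1 mm bevel at the mouth, goes down from this face; its axis lies 4.5 to 5.5 mm from this point in an unknown direction, hidden while the layers cover it.
- low_hole (a point): Lowest layer of the blank: loose square wooden plate 54 x 54 x 12 mm, 35 g, vertical 15 mm through hole at its centre; the point is the centre of the hole, half-way up; x, y along its edges, z up. It overhangs the post, so its four sides are free for fingers. Starts up to 8 mm off the post's centre, turned up to 7 degrees, centre 66 mm above the bench.
- mid_hole (a point): Middle layer of the blank: loose square wooden plate 54 x 54 x 12 mm, 35 g, vertical 15 mm through hole at its centre; the point is the centre of the hole, half-way up; x, y along its edges, z up. It overhangs the post, so its four sides are free for fingers. Starts up to 8 mm off the post's centre, turned up to 7 degrees, centre 78 mm above the bench.
- top_hole (a point): Top layer of the blank: loose square wooden plate 54 x 54 x 12 mm, 35 g, vertical 15 mm through hole at its centre; the point is the centre of the hole, half-way up; x, y along its edges, z up. It overhangs the post, so its four sides are free for fingers. Starts up to 8 mm off the post's centre, turned up to 7 degrees, centre 90 mm above the bench.
- pin_grip (a point): Locating pin, 64 to 104 g: steel shaft 12 mm thick, 58 mm long, pointing down, under a plain cylindrical dark wooden knob 26 mm in diameter, 44 mm tall. Point on the axis in the knob, 28 mm above the knob's flat underside; z up. Starts in a rack hole, knob resting on the rack. Fully home, the knob's underside lies on the top layer, 96 mm above the bench.
- pin_tip (a point): Centre of the pin's lower end, on its axis, 86 mm below pin_grip; the last 3 mm taper from 12 to 8 mm. z along the axis, up. Fully home it is 22 mm below the post's top.
- rack: Fixed wooden tool rack 70 mm (x) by 190 mm (y), 68 mm high; three vertical 15 mm holes, 63 mm deep, in a row on its y axis at -62, 0 and 62 mm. Origin at the centre of its underside. Holds pin, gouge and awl in any order, handles up. Fingers either side of a handle along the rack's x axis are clear of the neighbours.
- gouge_mid (a point): Bystander in the rack: gouge with a pear-shaped wooden handle 66 mm tall, 30 mm at its widest; the point is half-way up its handle. Leave in place.
- awl_mid (a point): Bystander in the rack: awl with a mushroom-shaped wooden handle 53 mm tall, 34 mm wide near its top, brass collar; the point is half-way up its handle. Leave in place.
- bird_mid (a point): Bystander: unpainted carved wooden bird about 180 mm long, 86 mm tall; point in the middle of its body. Leave in place.
- offcut_mid (a point): Bystander: wooden offcut 40 x 28 x 16 mm lying between rack and jig; its centre. Leave in place.
- paint_jar_mid (a point): Bystander: small paint jar 48 mm wide, 60 mm tall; its centre. Leave in place.
- mallet_grip (a point): Bystander: mallet lying on the bench; a point on its handle. Leave in place.
- knife_grip (a point): Bystander: hand tool with an orange handle lying on the bench; a point on its handle. Leave in place.
Not all that is in view belongs to the job. Leave any green or red look-alike of the part that bears pin_grip alone.

How it is judged:
By the outcome, as a careful person would: the job done as asked, in the order asked, and still so for the second after the job is handed in, with the robot touching nothing.
It also fails if it takes over 72 s, if anything falls off the work surface, if the arm or the gripper's body presses on something with over 40 N, if the wrist force passes 120 N, or if a joint passes its speed limit or range.

## Robot

A 6-joint arm with a two-finger parallel gripper is mounted at the origin on the work surface. World frame = base frame: x ahead of the robot, y to its left, z up, the work surface at z = 0. Lengths are in m, angles in degrees, forces in N, time in s.
With the tool pointing down it reaches from about 0.375 to 0.9 m from the base axis. Payload 3.1 kg.
Tool frame: the origin (TCP) lies on the centre line of the jaws, within the pads' length; the fingertips stand 25 mm ahead of it and the grasp point (between the pads) lies 6 mm ahead of it; y points along the fingers, x is the direction in which the jaws open and shut, and the axes are right-handed (so a half turn about y gives the same grasp; the last joint's range is limited). The gripper opens to 87 mm and grips with 3 to 60 N. Pads are 19 mm wide; open, the fingers measure 117 mm over their backs; the gripper's body (75 mm by 190 mm) begins 51 mm behind the grasp point.
Start: joints at [-75.659, 30.224, 82.088, -0, 67.689, -10.227], TCP at [0.26, -0.568, 0.248] pointing down, gripper open.
Joint ranges: [-176.69, 176.69], [-43.24, 126.21], [12.49, 139.97], [-82, 262], [0, 151.66], [-163.58, 163.58]. Speed limits (degrees/s): [159.86, 159.86, 180, 180, 180, 180].

## Interface

Orientations are given as a 3x3 rotation matrix whose columns are the frame's x, y, z axes.
In Python, from rig import * gives the robot as it stands.
- The arm moves only by the tool play_rows, never from a script. Its argument "commands" is a list of rows, each a list of 2 entries, a list of its own where there are three numbers: the shift along the world's x, y, z in m, then the turn, a rotation vector about the world's x, y, z in rad. A call has 1 to 10 rows; each row is the pose to reach, as a shift and turn from the pose commanded when the call began; what a row does not reach only later rows make up. A row lasts 1/8 s, in which the tool goes at most 62.5 mm and 10.7 degrees, less where a joint would pass 70% of its speed; a pose out of reach is approached as far as the arm can. A call with a gripper value outside its range is refused whole. "gripper" is the finger opening in m, from 0 to 0.087, set as the call begins (left out, the last holds). The fingers move at their own pace and stop on an object; the grip force is fixed at half the most. Time passes only in rows, so rows that repeat a pose let the fingers close. It gives the time, the measured TCP pose, the force and the opening at its end, in the units of the state.
- read_state(): the state, without advancing time (a new reading comes with each control period).
- capture(name): name is "scene" or "top"; returns a dict with "frame" (384x512x3 uint8, red, green, blue), "depth" (384x512 float32, m along the optical axis (not along the pixel's ray), 0 where there is no reading), "mtx" (3x3 intrinsics, pixels), "cam_to_world" (4x4, takes a point from camera to world coordinates). Camera axes: x right, y down, z forward; pixel columns grow to the right and rows downward; lengths in m; the calibration is good to about 2 mm. A picture is of the moment at which its call begins.
- hand_in(): hands the job in, once; it reports no verdict.
The state is a dict: "time_s": time; "joint_positions": joint angles; "qvel": joint speeds; "tau": joint torques, N m; "position": TCP position; "tcp_rot": TCP orientation; "force": force on the tool from outside, world axes, zero at the start; "moment": the same for the moment, N m; "opening": opening from 0.0 (shut) to 1.0 (fully open).
Only numpy, scipy, OpenCV 4.12 (cv2) and the standard library are available. Lean on these libraries where they do the work, as an engineer would, in place of code of your own. Each camera call takes 0.05 s, during which the arm holds its last target. There are 200 camera calls.

## Working session

There is one attempt and no reset: what is moved stays moved. The work goes in short steps, Python scripts to look and compute and a tool call to move; the robot and the scene stay as the last step left them, time stands still between calls to the robot, and variables do not carry over. Pictures are saved under pics/ and viewed, about 8 in all and at most 12, crops included, and the job is handed in when it is done.

Besides the shell and the picture viewer there is one more tool, called after ">>>" by a JSON object that holds its "op" and its "data", one argument or row to a line. play_rows: Moves the arm, as the interface text tells. Its arguments: {"type":"object","properties":{"commands":{"type":"array"},"gripper":{"type":"number"}},"required":["commands"]}

```bash
mkdir -p pics
cat > h.py <<'E'
from rig import *
import numpy as np, cv2
def snap(cam,tag):
    c=capture(cam); np.savez(f'pics/{tag}.npz',**c); cv2.imwrite(f'pics/{tag}.png',c['frame'][...,::-1]); return c
def load(tag): return dict(np.load(f'pics/{tag}.npz'))
def pw(c,u,v,z=None):
    M=c['cam_to_world'];K=c['mtx']
    r=np.linalg.inv(K)@[u,v,1.]
    if z is None:
        d=float(c['depth'][int(round(v)),int(round(u))]); return (M@np.r_[r*d,1])[:3]
    w=M[:3,:3]@r; return M[:3,3]+w*(z-M[2,3])/w[2]
def cloud(c):
    h,w=c['depth'].shape;v,u=np.mgrid[:h,:w];d=c['depth']
    K=c['mtx'];p=np.stack([(u-K[0,2])/K[0,0]*d,(v-K[1,2])/K[1,1]*d,d],-1)
    M=c['cam_to_world'];return p@M[:3,:3].T+M[:3,3]
def crop(tag,u0,v0,u1,v1,s,out):
    im=cv2.imread(f'pics/{tag}.png')[v0:v1,u0:u1]
    cv2.imwrite(f'pics/{out}.png',cv2.resize(im,None,fx=s,fy=s,interpolation=cv2.INTER_CUBIC))
E
python3 - <<'E'
from h import *
a=snap('scene','s0');b=snap('top','t0')
for c in(a,b):print(c['mtx'],c['cam_to_world'].round(3))
im=np.hstack([cv2.imread('pics/s0.png'),cv2.imread('pics/t0.png')])
print(read_state())
cv2.imwrite('pics/v0.png',np.vstack([cv2.imread('pics/s0.png')]));
E
```

```text
[[365.72385751   0.         256.17833748]
 [  0.         365.72385751 192.06988502]
 [  0.           0.           1.        ]] [[ 0.77   0.525 -0.362  0.915]
 [ 0.638 -0.638  0.432 -0.376]
 [-0.004 -0.564 -0.826  0.932]
 [ 0.     0.     0.     1.   ]]
[[384.62592887   0.         260.09152788]
 [  0.         384.62592887 192.73304758]
 [  0.           0.           1.        ]] [[-0.    -0.987  0.161  0.39 ]
 [-1.    -0.    -0.002  0.046]
 [ 0.002 -0.161 -0.987  1.173]
 [ 0.     0.     0.     1.   ]]
{'time_s': 0.1, 'joint_positions': array([-7.56584337e+01,  3.02737092e+01,  8.21483123e+01, -4.32141997e-04,
        6.76906226e+01, -1.02269431e+01]), 'qvel': array([ 0.00343638, -0.05534885, -0.08845508,  0.01798157,  0.06336356,
       -0.01649014]), 'tau': array([-3.83399438e-04, -4.40986562e+01, -1.77150536e+01,  6.35293359e-02,
        5.33940224e-02, -5.88374132e-05]), 'position': array([ 0.25973802, -0.56780168,  0.24667277]), 'tcp_rot': array([[ 4.15783133e-01, -4.93744303e-04,  9.09463656e-01],
       [-9.09461730e-01,  1.90301157e-03,  4.15783286e-01],
       [-1.93601049e-03, -9.99998067e-01,  3.42198565e-04]]), 'force': array([ 0.24953685,  0.56642098, -0.86334444]), 'moment': array([-0.00944694, -0.02617097,  0.02161526]), 'opening': 1.0012433347284784}
```

View pics/t0.png

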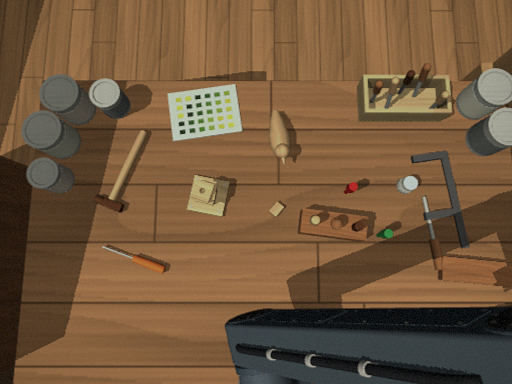

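View pics/s0.png

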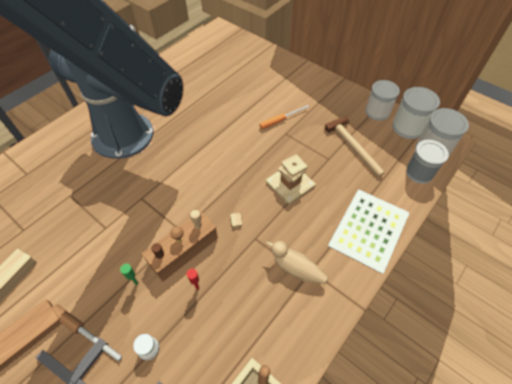

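The top view shows the jig at (208,194) and the rack at (335,224), with a dark knob at its right end at (357,226). Green and red look-alikes are at (388,234) and (352,188). I'll zoom in on both areas.

Run:
```python
from h import *
crop('t0',180,165,240,225,6,'a');crop('s0',262,140,322,210,6,'b')
crop('t0',295,195,375,250,5,'c');crop('s0',140,200,220,275,5,'d')
def pad(i,w,h):
    o=np.zeros((h,w,3),np.uint8);o[:i.shape[0],:i.shape[1]]=i[:h,:w];return o
r=lambda n:cv2.imread(f'pics/{n}.png')
A=np.hstack([pad(r('a'),360,420),pad(r('b'),400,420)])
cv2.imwrite('pics/e.png',A)
B=np.hstack([pad(r('c'),400,375),pad(r('d'),400,375)])
cv2.imwrite('pics/f.png',B)
t=load('t0')
for u,v in [(357,226),(336,224),(316,219),(388,234)]: print(pw(t,u,v).round(4))
P=cloud(t)
z=P[...,2]
# layers
m=(z>0.089)&(z<0.105);m[:,:180]=0;m[:,240:]=0;m[:160]=0;m[230:]=0
print(m.sum(),P[m].mean(0))
# rack corners
m=(z>0.06)&(z<0.075);m[:,:290]=0;m[:,380:]=0;m[:200]=0;m[250:]=0
q=P[m][:,:2];print(cv2.minAreaRect((q*1000).astype(np.float32)))
m=(z>0.09)&(z<0.13);m[:,:345]=0;m[:,372:]=0;m[:212]=0;m[238:]=0
print(m.sum(),P[m].mean(0),P[m].min(0),P[m].max(0))
```

```text
[ 0.4697 -0.2238  0.1136]
[ 0.4747 -0.1648  0.1201]
[ 0.487  -0.1081  0.135 ]
[ 0.4487 -0.3141  0.0954]
355 [0.572611   0.2066915  0.09622856]
((479.3676452636719, -169.6835174560547), (190.53245544433594, 70.45684814453125), 82.5694580078125)
81 [ 0.47043358 -0.22898986  0.10959227] [ 0.45880824 -0.24189816  0.0904391 ] [ 0.4835319  -0.21847264  0.11749857]
```

View pics/e.png

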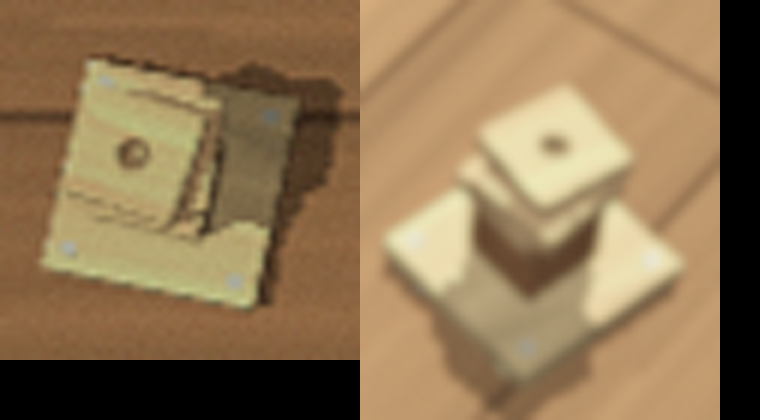

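View pics/f.png

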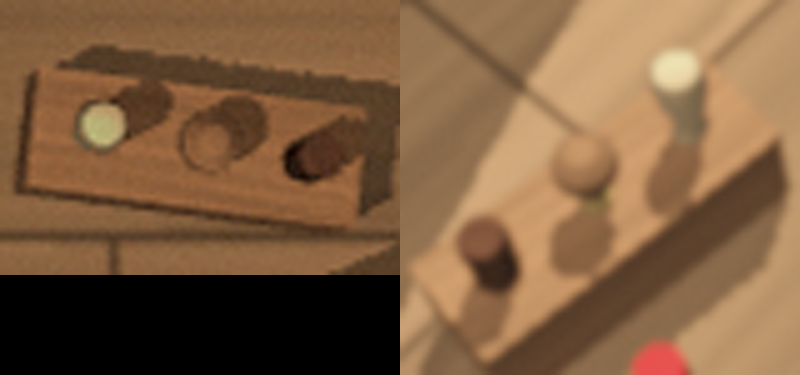

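The pin is the rack's right-hand tool, a dark cylinder at top px (357,226). The pale pear-shaped and round mushroom handles are the bystanders. The layers sit toward the upper left of the jig board, with the top hole at top px (202,190.5). Next I'll work out the poses.

Run:
```python
from h import *
t=load('t0');s=load('s0')
cs=[(195,174.7),(229.7,181.2),(222.8,215.8),(187,209.7)]
C=np.array([pw(t,u,v,.015) for u,v in cs]);print('board',C.round(4).tolist(),C.mean(0).round(4))
for i in range(4):
    d=C[(i+1)%4]-C[i];print(np.linalg.norm(d).round(4),np.degrees(np.arctan2(d[1],d[0])).round(1))
cs=[(262+(u-360)/6,140+v/6) for u,v in [(383,243),(520,383),(685,268)]]
S=np.array([pw(s,u,v,.015) for u,v in cs]);print('board scene',S.round(4).tolist(),((S[0]+S[2])/2).round(4))
print('hole',pw(t,202.2,190.5,.096).round(4),pw(s,294.2,164.2,.096).round(4))
for n,c in(('t',t),('s',s)):
    P=cloud(c);sel=(abs(P[...,0]-.57)<.07)&(abs(P[...,1]-.2)<.07)
    for lo,hi in((.091,.101),(.081,.089),(.068,.076),(.010,.020)):
        m=sel&(P[...,2]>lo)&(P[...,2]<hi);q=P[m]
        if len(q)>5:print(n,lo,m.sum(),q.mean(0).round(4),cv2.minAreaRect((q[:,:2]*1000).astype(np.float32)))
```

```text
board [[0.6346, 0.2429, 0.015], [0.6143, 0.136, 0.015], [0.5079, 0.1555, 0.015], [0.5264, 0.2642, 0.015]] [0.5708 0.1997 0.015 ]
0.1088 -100.8
0.1082 169.6
0.1102 80.3
0.1103 -11.1
board scene [[0.5086, 0.1558, 0.015], [0.6146, 0.1321, 0.015], [0.638, 0.2419, 0.015]] [0.5733 0.1988 0.015 ]
hole [0.5717 0.2074 0.096 ] [0.5715 0.2073 0.096 ]
t 0.091 342 [0.5728 0.2068 0.0962] ((572.8056030273438, 207.29171752929688), (55.29649353027344, 54.21320343017578), 72.41493225097656)
t 0.081 96 [0.5772 0.1855 0.0842] ((576.320068359375, 200.58404541015625), (63.157440185546875, 60.03022384643555), 77.97123718261719)
t 0.068 51 [0.5479 0.1941 0.0722] ((555.4686279296875, 187.89317321777344), (40.57383728027344, 78.28333282470703), 36.522552490234375)
t 0.01 741 [0.5631 0.1929 0.0153] ((572.0671997070312, 200.89926147460938), (110.40586853027344, 109.99651336669922), 78.73391723632812)
s 0.091 278 [0.5727 0.2062 0.0952] ((572.212646484375, 207.34243774414062), (56.60823059082031, 56.25954055786133), 71.04296112060547)
s 0.081 124 [0.5807 0.1878 0.0841] ((572.7142333984375, 199.45448303222656), (59.04248046875, 61.0738525390625), 83.6893310546875)
s 0.068 39 [0.572  0.1812 0.0724] ((569.5687255859375, 196.2874755859375), (52.042266845703125, 67.11910247802734), 82.80752563476562)
s 0.01 632 [0.5813 0.1838 0.0144] ((569.7392578125, 199.81912231445312), (110.4000473022461, 113.15900421142578), 79.32575988769531)
```

>>> {"op": "play_rows", "data": {
  "commands": [
    [[0.01,0.025,0.0],[0,0,-0.06]],
    [[0.03,0.075,0.0],[0,0,-0.12]],
    [[0.052,0.13,0.0],[0,0,-0.18]],
    [[0.075,0.185,0.0],[0,0,-0.24]],
    [[0.098,0.24,0.0],[0,0,-0.3]],
    [[0.12,0.295,0.0],[0,0,-0.36]],
    [[0.143,0.35,0],[0,0,-0.42]],
    [[0.165,0.405,0],[0,0,-0.48]],
    [[0.188,0.46,0],[0,0,-0.55]],
    [[0.21,0.515,0],[0,0,-0.618]]
  ],
  "gripper": 0.087
}}

```text
time_s: 1.35
position: [0.4703, -0.0515, 0.2475]
tcp_rot: [[-0.19, 0.0, 0.982], [-0.982, -0.0, -0.19], [0.0, -1.0, 0.0]]
force: [0.1, -0.3, 0.5]
opening: 1.001
```

>>> {"op": "play_rows", "data": {
  "commands": [
    [[0.022,0.055,0.0],[0,0,0]],
    [[0.044,0.11,0.0],[0,0,0]],
    [[0.066,0.165,0.0],[0,0,0]],
    [[0.088,0.22,0.0],[0,0,0]],
    [[0.102,0.2535,0.0],[0,0,0]],
    [[0.102,0.2535,-0.03],[0,0,0]],
    [[0.102,0.2535,-0.08],[0,0,0]],
    [[0.102,0.2535,-0.12],[0,0,0]],
    [[0.102,0.2535,-0.15],[0,0,0]],
    [[0.102,0.2535,-0.1635],[0,0,0]]
  ]
}}

```text
time_s: 2.6
position: [0.5705, 0.1999, 0.0818]
tcp_rot: [[-0.188, -0.004, 0.982], [-0.982, -0.001, -0.188], [0.001, -1.0, -0.004]]
force: [-0.0, 0.1, -0.2]
opening: 0.998
```

>>> {"op": "play_rows", "data": {
  "commands": [
    [[0,0,0],[0,0,0]],
    [[0,0,0],[0,0,0]],
    [[0,-0.001,0],[0,0,0]],
    [[0,-0.002,0],[0,0,0]],
    [[0,-0.002,0],[0,0,0]],
    [[0,-0.002,0],[0,0,0]]
  ],
  "gripper": 0.05
}}

```text
time_s: 3.35
position: [0.5724, 0.1981, 0.0851]
tcp_rot: [[-0.188, 0.002, 0.982], [-0.982, 0.0, -0.188], [-0.0, -1.0, 0.002]]
force: [-1.2, -0.0, 5.3]
opening: 0.624
```

>>> {"op": "play_rows", "data": {
  "commands": [
    [[0,0,0],[0,0,0]],
    [[0,0,0],[0,0,0]],
    [[0,0,0],[0,0,0]],
    [[0,0,0.03],[0,0,0]],
    [[0,0,0.065],[0,0,0.1]],
    [[0,0,0.065],[0,0,0.28]],
    [[0,0,0.065],[0,0,0.46]],
    [[0,0,0.065],[0,0,0.64]],
    [[0,0,0.065],[0,0,0.82]],
    [[0,0,0.065],[0,0,1.0]]
  ],
  "gripper": 0.087
}}

```text
time_s: 4.6
position: [0.5716, 0.1981, 0.1487]
tcp_rot: [[0.729, -0.001, 0.685], [-0.685, -0.0, 0.729], [-0.0, -1.0, -0.001]]
force: [-0.2, -0.2, -1.0]
opening: 1.0
```

>>> {"op": "play_rows", "data": {
  "commands": [
    [[0,0,0],[0,0,0.18]],
    [[0,0,0],[0,0,0.36]],
    [[0,0,0],[0,0,0.5]],
    [[0,0,0],[0,0,0.571]],
    [[0,0,-0.03],[0,0,0.571]],
    [[0,0,-0.055],[0,0,0.571]],
    [[0,0,-0.065],[0,0,0.571]],
    [[0,0,-0.065],[0,0,0.571]]
  ]
}}

```text
time_s: 5.6
position: [0.5715, 0.1981, 0.0834]
tcp_rot: [[0.982, -0.002, 0.188], [-0.188, -0.0, 0.982], [-0.001, -1.0, -0.0]]
force: [-1.2, -0.0, -0.2]
opening: 0.998
```

>>> {"op": "play_rows", "data": {
  "commands": [
    [[0,0,0],[0,0,0]],
    [[0,0,0],[0,0,0]],
    [[0,0,0],[0,0,0]],
    [[0,0,0],[0,0,0]],
    [[0,0,0],[0,0,0]],
    [[0,0,0],[0,0,0]]
  ],
  "gripper": 0.05
}}

```text
time_s: 6.35
position: [0.57, 0.1982, 0.0845]
tcp_rot: [[0.982, -0.004, 0.188], [-0.188, -0.0, 0.982], [-0.004, -1.0, -0.001]]
force: [-3.9, 0.8, 5.7]
opening: 0.622
```

>>> {"op": "play_rows", "data": {
  "commands": [
    [[0,0,0],[0,0,0]],
    [[0,0,0],[0,0,0]],
    [[0,0,0],[0,0,0]],
    [[0,0,0.03],[0,0,0]],
    [[0,0,0.08],[0,0,0]],
    [[0,0,0.12],[0,0,0.06]],
    [[-0.01,-0.05,0.125],[0,0,0.06]],
    [[-0.023,-0.1,0.125],[0,0,0.06]],
    [[-0.037,-0.16,0.125],[0,0,0.06]],
    [[-0.05,-0.22,0.125],[0,0,0.06]]
  ],
  "gripper": 0.087
}}

```text
time_s: 7.6
position: [0.5217, -0.0236, 0.2092]
tcp_rot: [[0.992, 0.001, 0.128], [-0.128, -0.0, 0.992], [0.001, -1.0, -0.0]]
force: [2.0, -0.6, -0.9]
opening: 0.996
```

>>> {"op": "play_rows", "data": {
  "commands": [
    [[-0.012,-0.055,0],[0,0,0]],
    [[-0.025,-0.11,0],[0,0,0]],
    [[-0.037,-0.16,0],[0,0,0]],
    [[-0.046,-0.19,0],[0,0,0]],
    [[-0.048,-0.205,0],[0,0,0]],
    [[-0.048,-0.208,0],[0,0,0]]
  ]
}}

```text
time_s: 8.35
position: [0.4741, -0.2303, 0.209]
tcp_rot: [[0.992, 0.0, 0.13], [-0.13, 0.0, 0.992], [0.0, -1.0, 0.0]]
force: [0.8, 1.0, 0.4]
opening: 0.998
```

Run:
```python
from h import *
t=snap('top','t1');s=snap('scene','s1');st=read_state();print(st['position'],st['force'])
crop('t1',185,170,235,220,8,'a');crop('s1',265,145,320,205,7,'b')
a=cv2.imread('pics/a.png');b=cv2.imread('pics/b.png');b=b[:400];cv2.imwrite('pics/g.png',np.hstack([a,b]))
for n,c in(('t',t),('s',s)):
    P=cloud(c);sel=(abs(P[...,0]-.57)<.07)&(abs(P[...,1]-.2)<.07)
    for lo,hi in((.091,.101),(.081,.089),(.068,.076)):
        m=sel&(P[...,2]>lo)&(P[...,2]<hi);q=P[m]
        if len(q)>5:print(n,lo,m.sum(),q.mean(0).round(4),cv2.minAreaRect((q[:,:2]*1000).astype(np.float32)))
```

```text
[ 0.47416084 -0.22917603  0.20896117] [0.48494554 0.40563377 0.33284927]
t 0.091 338 [0.5733 0.2013 0.0963] ((573.3643798828125, 201.47515869140625), (54.60848617553711, 54.6808967590332), 76.41521453857422)
t 0.081 22 [0.5613 0.1923 0.0851] ((570.4298706054688, 200.73109436035156), (54.04507064819336, 48.938255310058594), 78.33859252929688)
t 0.068 30 [0.5623 0.1872 0.0723] ((571.3240966796875, 198.17306518554688), (51.7929573059082, 51.8666877746582), 78.44453430175781)
s 0.091 276 [0.5728 0.2002 0.0952] ((571.712890625, 200.0929718017578), (56.5474739074707, 55.45317840576172), 77.54947662353516)
s 0.081 54 [0.5779 0.1884 0.0854] ((571.93017578125, 200.5379638671875), (55.24980163574219, 55.62247848510742), 79.41458129882812)
s 0.068 52 [0.5796 0.1831 0.072 ] ((582.2522583007812, 185.53550720214844), (73.84837341308594, 37.34306335449219), 33.703392028808594)
```

View pics/g.png

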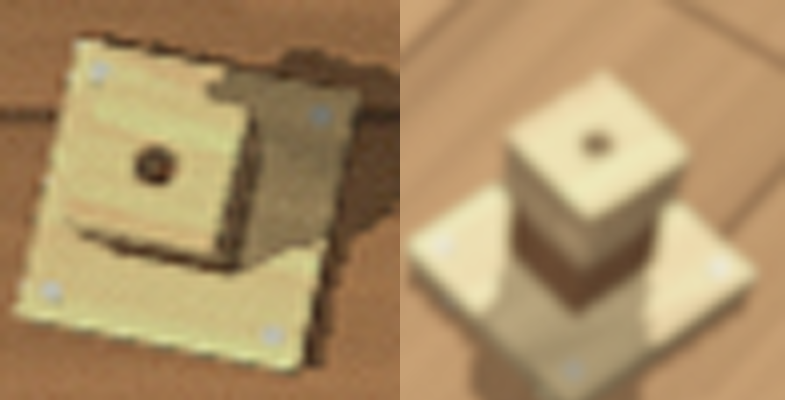

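The layers are now stacked flush and square, with the hole at about top px (204.4,191). Next I'll grasp the pin.

>>> {"op": "play_rows", "data": {
  "commands": [
    [[-0.003,-0.002,-0.03],[0,0,0]],
    [[-0.003,-0.002,-0.07],[0,0,0]],
    [[-0.003,-0.002,-0.095],[0,0,0]],
    [[-0.003,-0.002,-0.107],[0,0,0]],
    [[-0.003,-0.002,-0.107],[0,0,0]]
  ]
}}

```text
time_s: 9.07
position: [0.471, -0.2309, 0.1016]
tcp_rot: [[0.992, -0.001, 0.127], [-0.127, 0.001, 0.992], [-0.001, -1.0, 0.001]]
force: [0.3, -0.3, 0.1]
opening: 0.995
```

>>> {"op": "play_rows", "data": {
  "commands": [
    [[0,0,0],[0,0,0]],
    [[0,0,0],[0,0,0]],
    [[0,0,0],[0,0,0]],
    [[0,0,0],[0,0,0]],
    [[0,0,0],[0,0,0]],
    [[0,0,0],[0,0,0]],
    [[0,0,0],[0,0,0]],
    [[0,0,0],[0,0,0]]
  ],
  "gripper": 0.015
}}

```text
time_s: 10.07
position: [0.4706, -0.2318, 0.102]
tcp_rot: [[0.992, -0.001, 0.128], [-0.128, 0.0, 0.992], [-0.001, -1.0, 0.0]]
force: [-1.0, 0.6, 1.7]
opening: 0.294
```

>>> {"op": "play_rows", "data": {
  "commands": [
    [[0,0,0.02],[0,0,0]],
    [[0,0,0.06],[0,0,0]],
    [[0,0,0.11],[0,0,0]],
    [[0.003,0.012,0.145],[0,0,0]],
    [[0.015,0.06,0.15],[0,0,0]],
    [[0.027,0.115,0.15],[0,0,0]],
    [[0.04,0.17,0.15],[0,0,0]],
    [[0.053,0.225,0.15],[0,0,0]],
    [[0.066,0.28,0.15],[0,0,0]],
    [[0.079,0.335,0.15],[0,0,0]]
  ]
}}

```text
time_s: 11.32
position: [0.55, 0.105, 0.2518]
tcp_rot: [[0.992, 0.0, 0.129], [-0.129, 0.0, 0.992], [-0.0, -1.0, 0.0]]
force: [1.8, -0.6, -0.5]
opening: 0.29
```

>>> {"op": "play_rows", "data": {
  "commands": [
    [[0.01,0.045,0],[0,0,0]],
    [[0.017,0.075,-0.01],[0,0,0]],
    [[0.021,0.091,-0.025],[0,0,0]],
    [[0.021,0.095,-0.035],[0,0,0]],
    [[0.021,0.095,-0.042],[0,0,0]],
    [[0.021,0.095,-0.042],[0,0,0]],
    [[0.021,0.095,-0.042],[0,0,0]]
  ]
}}

```text
time_s: 12.2
position: [0.5712, 0.1972, 0.2104]
tcp_rot: [[0.992, 0.001, 0.13], [-0.13, -0.0, 0.992], [0.001, -1.0, 0.0]]
force: [0.6, 0.5, -1.6]
opening: 0.29
```

Run:
```python
from h import *
for i in range(3):
    st=read_state();print(st['position'],st['force']);capture('top')
s=snap('scene','s2')
crop('s2',250,100,340,210,5,'k')
```

```text
[0.57122019 0.19722314 0.21044417] [ 0.56436378  0.46885576 -1.59260307]
[0.57129372 0.19738343 0.21060092] [-0.59724108 -0.83292502 -1.03898153]
[0.57128123 0.19755879 0.21066256] [-0.09511162 -0.27736661 -1.11359425]
```

View pics/k.png

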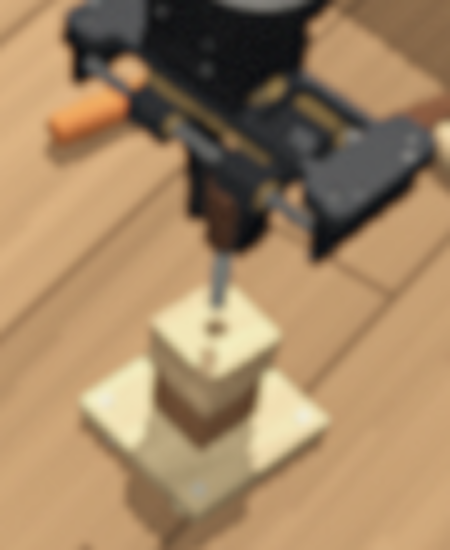

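The pin hangs upright with its tip at crop (218,303), just above the hole at (215,327). Now I'll check the relative offset.

Run:
```python
from h import *
s=load('s2');print(pw(s,293.6,160.6,.118),pw(s,293,165.4,.096))
```

```text
[0.57143333 0.20144608 0.118     ] [0.57145816 0.2014618  0.096     ]
```

>>> {"op": "play_rows", "data": {
  "commands": [
    [[0,0,-0.007],[0,0,0]],
    [[0,0,-0.014],[0,0,0]],
    [[0,0,-0.02],[0,0,0]],
    [[0,0,-0.026],[0,0,0]],
    [[0,0,-0.032],[0,0,0]]
  ]
}}

```text
time_s: 13.02
position: [0.5709, 0.1983, 0.1776]
tcp_rot: [[0.992, -0.0, 0.129], [-0.129, 0.0, 0.992], [-0.0, -1.0, 0.0]]
force: [-0.6, 0.6, -0.7]
opening: 0.292
```

>>> {"op": "play_rows", "data": {
  "commands": [
    [[0,0,-0.006],[0,0,0]],
    [[0,0,-0.012],[0,0,0]],
    [[0,0,-0.017],[0,0,0]],
    [[0,0,-0.021],[0,0,0]],
    [[0,0,-0.024],[0,0,0]],
    [[0,0,-0.026],[0,0,0]],
    [[0,0,-0.028],[0,0,0]],
    [[0,0,-0.028],[0,0,0]]
  ]
}}

```text
time_s: 14.02
position: [0.5711, 0.1983, 0.1517]
tcp_rot: [[0.992, 0.001, 0.129], [-0.129, 0.0, 0.992], [0.001, -1.0, 0.0]]
force: [-2.1, 0.5, 8.3]
opening: 0.292
```

>>> {"op": "play_rows", "data": {
  "commands": [
    [[0.0025,0,-0.001],[0,0,0]],
    [[0.005,0,-0.001],[0,0,0]],
    [[0.005,0,-0.001],[0,0,0]]
  ]
}}

```text
time_s: 14.4
position: [0.5729, 0.1985, 0.1514]
tcp_rot: [[0.992, -0.007, 0.129], [-0.129, 0.0, 0.992], [-0.007, -1.0, -0.001]]
force: [-8.8, 1.8, 16.4]
opening: 0.285
```

>>> {"op": "play_rows", "data": {
  "commands": [
    [[-0.0004,0.0019,0],[0,0,0]],
    [[-0.0015,0.0035,0],[0,0,0]],
    [[-0.0015,0.0035,0],[0,0,0]]
  ]
}}

```text
time_s: 14.78
position: [0.5726, 0.201, 0.1514]
tcp_rot: [[0.992, -0.003, 0.128], [-0.128, -0.002, 0.992], [-0.003, -1.0, -0.002]]
force: [-5.5, -2.2, 13.2]
opening: 0.286
```

>>> {"op": "play_rows", "data": {
  "commands": [
    [[0,0,0.0015],[0,0,0]],
    [[0,0,0.0015],[0,0,0]]
  ]
}}

```text
time_s: 15.02
position: [0.5731, 0.201, 0.1516]
tcp_rot: [[0.992, -0.003, 0.128], [-0.128, -0.001, 0.992], [-0.002, -1.0, -0.002]]
force: [-4.3, -1.9, 9.4]
opening: 0.289
```

>>> {"op": "play_rows", "data": {
  "commands": [
    [[-0.0016,0.0011,0],[0,0,0]],
    [[-0.0035,0.0015,0],[0,0,0]],
    [[-0.0035,0.0015,0],[0,0,0]]
  ]
}}

```text
time_s: 15.4
position: [0.5721, 0.2022, 0.1517]
tcp_rot: [[0.992, 0.003, 0.128], [-0.128, -0.002, 0.992], [0.003, -1.0, -0.001]]
force: [-0.0, -3.7, 6.1]
opening: 0.288
```

>>> {"op": "play_rows", "data": {
  "commands": [
    [[0,0.0015,0],[0,0,0]],
    [[0,0.0015,0],[0,0,0]]
  ]
}}

```text
time_s: 15.65
position: [0.5722, 0.2036, 0.1515]
tcp_rot: [[0.992, 0.003, 0.128], [-0.128, -0.002, 0.992], [0.003, -1.0, -0.001]]
force: [-0.0, -2.9, 5.4]
opening: 0.291
```

>>> {"op": "play_rows", "data": {
  "commands": [
    [[-0.0017,-0.0002,0],[0,0,0]],
    [[-0.0032,-0.0008,0],[0,0,0]],
    [[-0.0032,-0.0008,0],[0,0,0]]
  ]
}}

```text
time_s: 16.02
position: [0.5698, 0.2039, 0.1515]
tcp_rot: [[0.992, 0.005, 0.129], [-0.129, 0.0, 0.992], [0.005, -1.0, 0.001]]
force: [3.4, -2.5, 4.9]
opening: 0.289
```

>>> {"op": "play_rows", "data": {
  "commands": [
    [[-0.0014,-0.001,0],[0,0,0]],
    [[-0.0024,-0.0024,0],[0,0,0]],
    [[-0.0024,-0.0024,0],[0,0,0]]
  ]
}}

```text
time_s: 16.4
position: [0.5643, 0.202, 0.1499]
tcp_rot: [[0.992, -0.002, 0.129], [-0.129, 0.001, 0.992], [-0.002, -1.0, 0.001]]
force: [2.9, 1.9, 2.5]
opening: 0.294
```

>>> {"op": "play_rows", "data": {
  "commands": [
    [[0.0005,0,-0.001],[0,0,0]],
    [[0.001,0,-0.002],[0,0,0]],
    [[0.001,0,-0.003],[0,0,0]],
    [[0.001,0,-0.003],[0,0,0]]
  ]
}}

```text
time_s: 16.9
position: [0.5654, 0.2018, 0.147]
tcp_rot: [[0.992, -0.002, 0.129], [-0.129, 0.001, 0.992], [-0.002, -1.0, 0.0]]
force: [-0.5, 3.5, 0.9]
opening: 0.295
```

The tip has found the bore. I'll go down now, giving way to the side forces.

>>> {"op": "play_rows", "data": {
  "commands": [
    [[0,0.0005,-0.002],[0,0,0]],
    [[0,0.001,-0.004],[0,0,0]],
    [[0,0.001,-0.006],[0,0,0]],
    [[0,0.001,-0.008],[0,0,0]],
    [[0,0.001,-0.008],[0,0,0]]
  ]
}}

```text
time_s: 17.52
position: [0.5658, 0.2024, 0.139]
tcp_rot: [[0.992, -0.001, 0.129], [-0.129, -0.0, 0.992], [-0.001, -1.0, -0.0]]
force: [-0.3, 3.5, 1.1]
opening: 0.285
```

>>> {"op": "play_rows", "data": {
  "commands": [
    [[0,0.0005,-0.002],[0,0,0]],
    [[0,0.001,-0.004],[0,0,0]],
    [[0,0.001,-0.006],[0,0,0]],
    [[0,0.001,-0.008],[0,0,0]],
    [[0,0.001,-0.0095],[0,0,0]],
    [[0,0.001,-0.0105],[0,0,0]],
    [[0,0.001,-0.0105],[0,0,0]]
  ]
}}

```text
time_s: 18.4
position: [0.5662, 0.2032, 0.13]
tcp_rot: [[0.992, -0.0, 0.128], [-0.128, -0.0, 0.992], [-0.0, -1.0, -0.0]]
force: [-2.5, 0.1, 7.7]
opening: 0.293
```

>>> {"op": "play_rows", "data": {
  "commands": [
    [[0,0,0],[0,0,0]],
    [[0,0,0.001],[0,0,0]],
    [[0,0,0.001],[0,0,0]],
    [[0,0,0.001],[0,0,0]],
    [[0,0,0.02],[0,0,0]],
    [[0,0,0.05],[0,0,0]],
    [[0,0,0.1],[0,0,0]],
    [[-0.02,-0.05,0.14],[0,0,0]],
    [[-0.04,-0.1,0.15],[0,0,0]],
    [[-0.06,-0.15,0.15],[0,0,0]]
  ],
  "gripper": 0.06
}}

```text
time_s: 19.65
position: [0.5064, 0.052, 0.2806]
tcp_rot: [[0.992, 0.004, 0.128], [-0.128, -0.001, 0.992], [0.004, -1.0, -0.0]]
force: [0.6, -0.1, 0.2]
opening: 0.69
```

Run:
```python
from h import *
t=snap('top','t3');s=snap('scene','s3')
crop('t3',180,165,240,225,7,'a');crop('s3',260,135,320,205,6,'b')
a=cv2.imread('pics/a.png');b=cv2.imread('pics/b.png')[:420];cv2.imwrite('pics/m.png',np.hstack([a,b]))
for n,c in(('t',t),('s',s)):
    P=cloud(c);sel=(abs(P[...,0]-.57)<.07)&(abs(P[...,1]-.2)<.07)
    for lo,hi in((.137,.146),(.091,.101),(.081,.089)):
        m=sel&(P[...,2]>lo)&(P[...,2]<hi);q=P[m]
        if len(q)>5:print(n,lo,m.sum(),q.mean(0).round(4),np.median(q[:,2]).round(4),cv2.minAreaRect((q[:,:2]*1000).astype(np.float32)))
```

```text
t 0.137 67 [0.5683 0.2026 0.1403] 0.1399 ((568.5385131835938, 202.67333984375), (24.124351501464844, 22.275306701660156), 89.9168930053711)
t 0.091 270 [0.5656 0.2    0.0961] 0.0963 ((568.024169921875, 202.08030700683594), (54.16043472290039, 54.74099349975586), 79.22978973388672)
t 0.081 8 [0.5492 0.2037 0.0854] 0.0852 ((551.1162719726562, 193.77142333984375), (31.863689422607422, 70.36869049072266), 31.624271392822266)
s 0.137 49 [0.568  0.2022 0.1393] 0.1391 ((566.8652954101562, 202.00894165039062), (22.597251892089844, 22.486644744873047), 36.972965240478516)
s 0.091 205 [0.5703 0.1954 0.0952] 0.0953 ((567.57177734375, 202.39215087890625), (56.47331237792969, 55.403076171875), 78.03569030761719)
s 0.081 41 [0.5767 0.1854 0.0851] 0.085 ((576.3543701171875, 186.66175842285156), (73.65060424804688, 35.69017028808594), 32.76251983642578)
```

View pics/m.png

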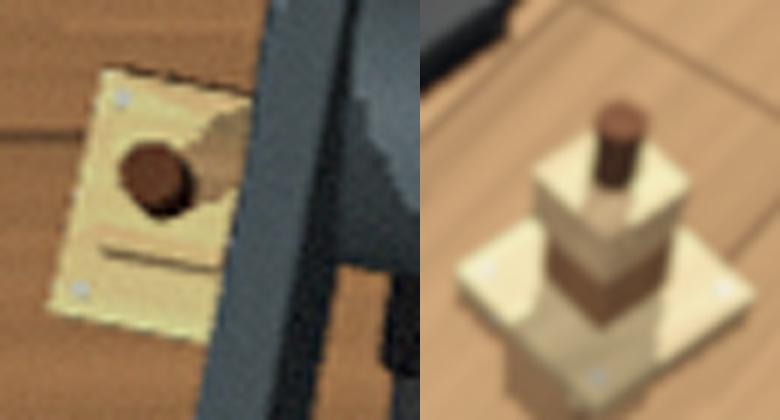

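View pics/t3.png

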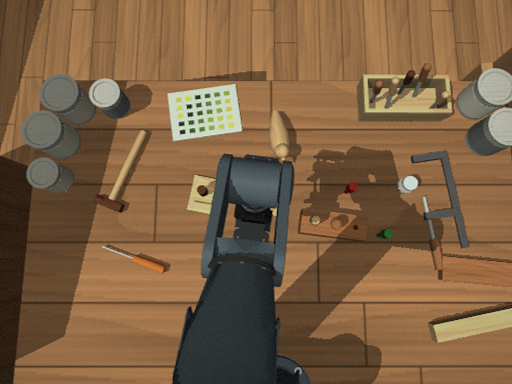

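The pin is upright and fully home: the knob top is at 0.140 m, and the layers form a flush stack with its top at 0.096 m. The pear and mushroom handles, and the other things in view, are where they were. The job is ready to hand in.

```bash
python3 -c "
from rig import *
print(read_state()['time_s']);print(hand_in())"
```

```text
19.75
the job is handed in; nothing more can be done
None
```

The job is done and handed in at 19.75 s: the pin stands upright in the bore with its knob on the top layer. I squared the three layers with two crossed squeezes of the gripper. Then I took the dark-knobbed pin from the rack, lowered it through the layers until it touched the post, and circled lightly until the tip dropped into the bore. From there I pushed it home.

**Final checks:**
- **Pin:** the knob top measured 0.139–0.140 m in both cameras, against 0.140 m expected when fully home. Resistance came at the expected home height, at about 8 N.
- **Layers:** they lie flush, with the top face at 0.095–0.096 m.
- **Forces:** the highest reading I saw was about 16 N downward, during the search.
- **Other things on the bench:** those visible in the last top view are where they started, but the arm hid part of that view, including the offcut. I did not check the offcut afterwards.
- **Disagreement:** the camera and arm positions for the stack differed by about 2–3 mm, within what I expect from the calibration. It did not affect the result.

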